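Find the hidden release notch in a pump's lock ring and pop its cap

TASK

Unlock the pump's cap by touch: with the gripper closed, set the fingertips on top of the black lock ring above the yellow mark, run them counter-clockwise (seen from above) along the ring's top edge until you find the notch, and press the release tab inside the notch all the way down, which raises the cap. Then draw the fingers clear. Do not touch the cap itself, and leave everything else on the bench where it is.

Things in the scene. Friction and masses are not known exactly. Their poses are not given: they have to be found in the camera images.
- pump: Silver-grey metal pump bolted to the bench, axis vertical, 194 mm across. Origin on its axis at bench height, z up. Two black hose fittings stick out on its +x side to 185 mm from the axis, 23 to 67 mm high; -x is the clear side. On top stand a black lock ring and, inside it, a round cap; the gutter between them is 35 mm wide, its floor 94 mm high.
- ring_center (a point): Centre of the lock ring, on the pump axis at the height of the ring's top (120 mm). The ring's centre line has radius 85 mm, its wall is 16 mm wide and 26 mm high, its top flat and level, whole but for one notch 58 mm long cut right through it, open to the inside and the outside. Where the notch is differs each time and is not reported.
- mark (a point): Point on the middle of the lock ring's top (radius 85 mm, pump-frame azimuth 75 degrees), above a yellow paint mark on the pump's flank. The sweep starts here; the ring is whole here. Going counter-clockwise seen from above, the notch's centre lies 1.15 to 3.35 rad round the ring from here.
- release (a joint): Travel of the grey release tab in the notch, straight down, in m: 0 untouched, 0.010 fully pressed (end stop). Its level top, 50 mm along the ring by 18 mm across, starts 8 mm below the ring's top. It needs about 7 N, moves evenly and stays where it is left, without springing back.
- cap (a joint): Height in m that the round metal cap in the middle of the ring has risen: 0 closed, 0.012 fully up. It is 84 mm across, with a knob 28 mm wide whose top is 125 mm above the bench when closed. It rises 1.2 mm for each mm that the tab goes down, and stays up. Not to be touched.
- screwdriver: Bystander, not to be moved: loose screwdriver lying on the bench. Origin at the underside, about the middle of its length.
- wrench: Bystander, not to be moved: loose steel wrench lying on the bench. Origin at the underside, about the middle of its length.
- hose_fitting: Bystander, not to be moved: loose black round hose fitting, 44 mm across, 50 mm tall, standing on the bench. Origin at the middle of its underside.
- bottle: Bystander, not to be moved: clear bottle with a blue band, 64 mm across, 190 mm tall. Origin at the middle of its underside.
- seal_ring: Bystander, not to be moved: brass ring 70 mm across, 12 mm high, lying flat. Origin at the middle of its underside.
- driver: Bystander, not to be moved: grey and black cordless driver standing on its battery foot, about 185 mm tall. Origin at the middle of its underside.
- grease_tin: Bystander, not to be moved: green tin, 72 mm across, 70 mm tall. Origin at the middle of its underside.

How it is judged:
By the outcome, as a careful person would: the job done as asked, in the order asked, and still so for the second after the job is handed in, with the robot touching nothing.
It also fails if it takes over 72 s, if anything falls off the work surface, if the arm or the gripper's body presses on something with over 40 N, if the wrist force passes 120 N, or if a joint passes its speed limit or range.

ROBOT

A 6-joint arm with a two-finger parallel gripper is mounted at the origin on the work surface. World frame = base frame: x ahead of the robot, y to its left, z up, the work surface at z = 0. Lengths are in m, angles in rad, forces in N, time in s.
With the tool pointing down it reaches from about 0.3 to 0.85 m from the base axis. Payload 4.2 kg.
Tool frame: the origin (TCP) lies at the very end of the fingers, on their centre line; the grasp point (between the pads) lies tcp_to_grasp behind it (tcp_to_grasp is the distance from the TCP to the grasp point, in m); x points along the fingers, y is the direction in which the jaws open and shut, and the axes are right-handed (so a half turn about x gives the same grasp; the last joint's range is limited). The gripper opens to 91 mm and grips with 3 to 60 N. Pads are 32 mm wide; open, the fingers measure 118 mm over their backs; the gripper's body (76 mm by 178 mm) begins 60 mm behind the grasp point.
Start: joints at [1.275, 0.32, 1.565, -0, 1.257, -0.02], TCP at [0.157, 0.553, 0.214] pointing down, gripper open.
Joint ranges: [-3.11, 3.11], [-0.84, 2.01], [0.21, 2.61], [-1.34, 4.49], [0.05, 2.63], [-2.56, 2.56]. Speed limits (rad/s): [2.57, 2.57, 3.14, 3.14, 3.14, 3.14].

INTERFACE

Orientations are given as a 3x3 rotation matrix whose columns are the frame's x, y, z axes.
In Python, from rig import * gives the robot as it stands. The module is installed in compiled form; this text tells all that it offers.
- The arm moves only by the tool carry_out, never from a script. Its argument "steps" is a list that holds one entry, the list of rows, each a list of 4 numbers: the shift along the tool's x, y, z in cm, then the turn about the tool's x in degrees. In form: [[[dx, dy, dz, roll], ...]]. A call has 1 to 20 rows; each row shifts and turns the pose as measured when the row begins, along the tool's axes as they then stand; what a row does not reach is not made up. A row lasts 1/8 s, in which the tool goes at most 62.5 mm and 10.7 degrees, less where a joint would pass 70% of its speed; a pose out of reach is approached as far as the arm can. A call is refused whole if a number of a shift passes 6.25 or a number of a turn 10.7, either way. A call with a gripper value outside its range is refused whole. "hand" is the opening, from 0 (shut) to 1 (fully open), set as the call begins (left out, the last holds). The fingers move at their own pace and stop on an object; "squeeze" is the grip in N (left out, the last holds). Time passes only in rows, so rows that do not move let the fingers close. It gives the time, the measured TCP pose, the force and the opening at its end, in the units of the state.
- read_state(): the state, without advancing time (a new reading comes with each control period).
- grab_frame(name): name is "scene" or "top"; returns a dict with "image" (420x560x3 uint8, red, green, blue), "K" (3x3 intrinsics, pixels), "k1" (the pictures are not rectified: a ray, as slopes to the right and down, at radius r is drawn at 1 + k1 r^2 times it, then the intrinsics apply), "T" (4x4, takes a point from camera to world coordinates). Camera axes: x right, y up, looking along -z (the intrinsics and any distortion apply to the point x, -y, -z); pixel columns grow to the right and rows downward; lengths in m; the calibration is good to about 2 mm. A picture is of the moment at which its call begins. There is no depth.
- finish_job(): hands the job in, once; it reports no verdict.
The state is a dict: "time_s": time; "qpos": joint angles; "qvel": joint speeds; "joint_torque": joint torques, N m; "position": TCP position; "tool_rot": TCP orientation; "ft_force": force on the tool from outside, world axes, zero at the start; "wrist_torque": the same for the moment, N m; "grip_width": opening from 0.0 (shut) to 1.0 (fully open).
Only numpy, scipy, OpenCV 4.12 (cv2) and the standard library are available. Lean on these libraries where they do the work, as an engineer would, in place of code of your own. Each camera call takes 0.05 s, during which the arm holds its last target.

## Working session

There is one attempt and no reset: what is moved stays moved. The work goes in short steps, Python scripts to look and compute and a tool call to move; the robot and the scene stay as the last step left them, time stands still between calls to the robot, and variables do not carry over. Pictures are saved under pics/ and viewed, and the job is handed in when it is done.

Besides the shell and the picture viewer there is one more tool, called after "Request:" in YAML: its name, and indented under it one key for each argument. carry_out: Moves the arm, as the interface text tells. Its arguments: {"type":"object","properties":{"steps":{"type":"array"},"hand":{"type":"number"},"squeeze":{"type":"number"}},"required":["steps"]}

```bash
mkdir -p pics
python3 - <<'E'
from rig import *
import cv2, numpy as np
s=read_state()
for k in s: print(k, np.round(s[k],3))
for n in ("scene","top"):
    f=grab_frame(n); cv2.imwrite(f"pics/{n}0.png",cv2.resize(f["image"][:,:,::-1],(784,588),interpolation=cv2.INTER_CUBIC)); cv2.imwrite(f"pics/{n}0_raw.png",f["image"][:,:,::-1])
    print(n,f["K"],f["k1"],np.round(f["T"],3))
E
```

```text
time_s 0.0
qpos [ 1.275  0.32   1.566 -0.     1.257 -0.02 ]
qvel [-0.001 -0.001  0.     0.001  0.001 -0.   ]
joint_torque [-2.0000e-03 -4.1246e+01 -2.3197e+01  7.2000e-02  4.6000e-02 -0.0000e+00]
position [0.156 0.553 0.213]
tool_rot [[-0.001  0.272  0.962]
 [-0.002  0.962 -0.272]
 [-1.    -0.002 -0.   ]]
ft_force [ 0.253 -0.478 -0.869]
wrist_torque [-0.01   0.025  0.018]
grip_width 0.997
scene [[492.04357468   0.         278.74404163]
 [  0.         492.04357468 218.26763216]
 [  0.           0.           1.        ]] -0.16581060327353775 [[-0.227 -0.538  0.812  1.598]
 [ 0.974 -0.128  0.187  0.275]
 [ 0.003  0.833  0.553  0.824]
 [ 0.     0.     0.     1.   ]]
top [[433.16797584   0.         281.87241756]
 [  0.         433.16797584 203.17176684]
 [  0.           0.           1.        ]] 0.027056280850156912 [[ 2.700e-02  9.960e-01 -8.100e-02  4.510e-01]
 [-1.000e+00  2.600e-02 -3.000e-03  2.900e-02]
 [-1.000e-03  8.100e-02  9.970e-01  1.304e+00]
 [ 0.000e+00  0.000e+00  0.000e+00  1.000e+00]]
```

View pics/scene0.png

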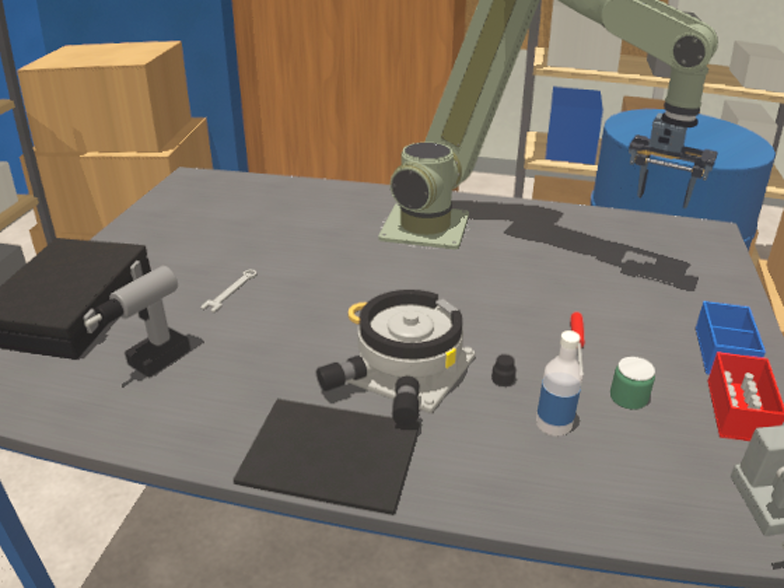

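View pics/top0.png

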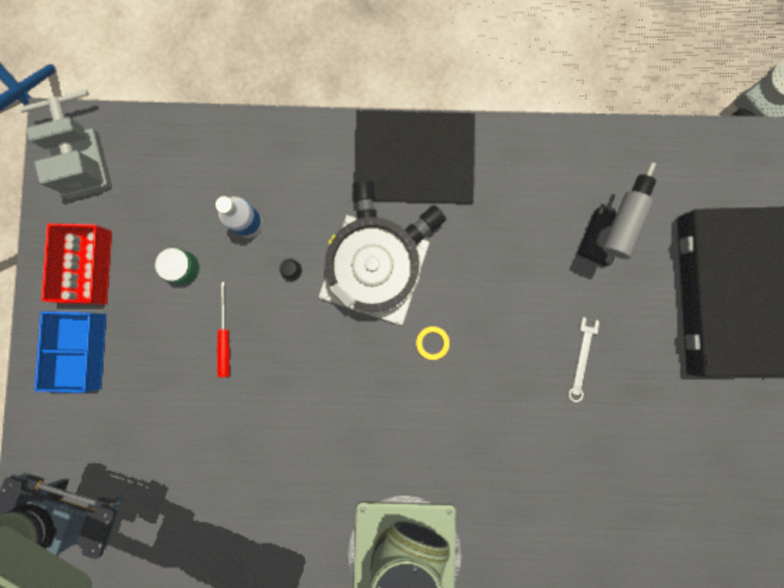

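```bash
cat > h.py <<'E'
from rig import *
import cv2, numpy as np
def pix(f,P):
    T=f["T"]; p=(np.atleast_2d(P)-T[:3,3])@T[:3,:3]; p=p*[1,-1,-1]
    u,_=cv2.projectPoints(p.reshape(-1,1,3),np.zeros(3),np.zeros(3),f["K"],np.array([f["k1"],0,0,0.]))
    return u.reshape(-1,2)
def ray(f,uv,z):
    n=cv2.undistortPoints(np.array(uv,float).reshape(-1,1,2),f["K"],np.array([f["k1"],0,0,0.])).reshape(-1,2)
    d=np.c_[n[:,0],-n[:,1],-np.ones(len(n))]@f["T"][:3,:3].T; o=f["T"][:3,3]
    return o+d*((z-o[2])/d[:,2])[:,None]
def plan(f,z,x0,x1,y0,y1,mm=0.5):
    xs=np.arange(x1,x0,-mm/1000); ys=np.arange(y1,y0,-mm/1000)
    Y,X=np.meshgrid(ys,xs); u=pix(f,np.c_[X.ravel(),Y.ravel(),np.full(X.size,z)]).astype(np.float32)
    return cv2.remap(f["image"],u[:,0].reshape(X.shape),u[:,1].reshape(X.shape),cv2.INTER_LINEAR)
E
python3 - <<'E'
from h import *
for n in("top","scene"):
    f=grab_frame(n)
    uv={"top":(372/1.4,265/1.4),"scene":(410/1.4,322/1.4)}[n]
    print(n,ray(f,[uv],.125))
    c=ray(f,[uv],.12)[0]
    im=plan(f,.12,.38,.68,-.1,.2)
    cv2.imwrite(f"pics/plan_{n}.png",im[:,:,::-1])
E
```

```text
top [[0.58332302 0.07816323 0.125     ]]
scene [[0.61618461 0.08511329 0.125     ]]
```

View pics/plan_top.png

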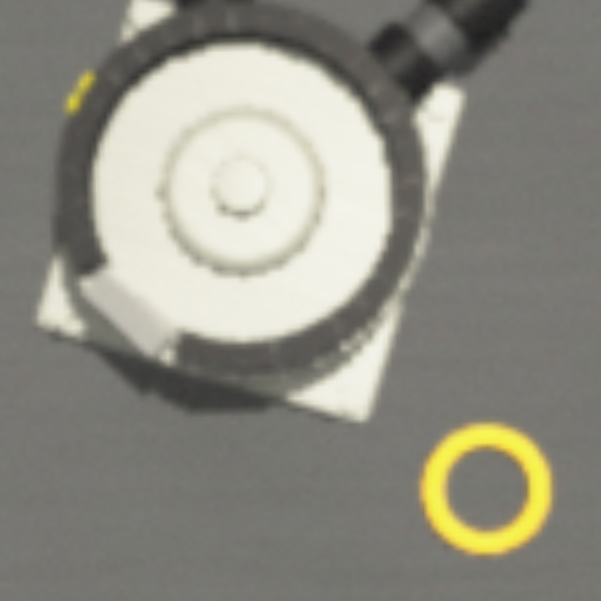

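View pics/plan_scene.png

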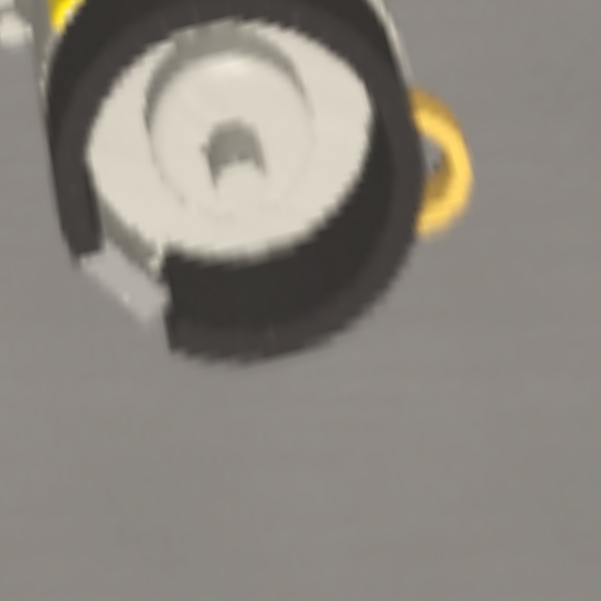

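Run:
```python
from h import *
import rig
print([n for n in dir(rig) if not n.startswith('_')], getattr(rig,'tcp_to_grasp',None))
f=grab_frame("top")
x1,y1=.70,.2
im=plan(f,.12,.45,x1,-.05,y1)
g=im.max(2).astype(float); hsv=cv2.cvtColor(im,cv2.COLOR_RGB2HSV)
# radial outward profile from rough centre: ring dark -> first transition dark->lighter outside r>85mm, and inner light->dark
c=np.array([.5855,.0795])
for it in range(3):
    inn=[];out=[]
    for a in np.deg2rad(np.arange(0,360,3)):
        r=np.arange(.066,.100,.0005)
        P=c+r[:,None]*[np.cos(a),np.sin(a)]
        u=((y1-P[:,1])/.0005).astype(np.float32); v=((x1-P[:,0])/.0005).astype(np.float32)
        pr=cv2.remap(cv2.GaussianBlur(g.astype(np.float32),(3,3),0),u[None],v[None],cv2.INTER_LINEAR)[0]
        d=np.gradient(pr)
        m=(r<.083); i=np.argmin(np.where(m,d,9)); 
        if d[i]<-8: inn.append((np.rad2deg(a),*(P[i]),r[i]))
        m=(r>.087); j=np.argmax(np.where(m,d,-9))
        if d[j]>5: out.append((np.rad2deg(a),*(P[j]),r[j]))
    inn=np.array(inn);out=np.array(out)
    def fit(o):
        o=o.copy()
        for k in range(6):
            A=np.c_[2*o[:,1:3],np.ones(len(o))]; s=np.linalg.lstsq(A,(o[:,1:3]**2).sum(1),rcond=None)[0]
            R=np.sqrt(s[2]+s[0]**2+s[1]**2); e=abs(np.hypot(*(o[:,1:3]-s[:2]).T)-R); o=o[e<max(.001,2*np.median(e))]
        return s[:2],R,len(o)
    fi,fo=fit(inn),fit(out); print("inner",fi,"outer",fo)
    # near side inner (az away from camera parallax): az 130..290
    s=inn[(inn[:,0]>165)&(inn[:,0]<300)]; print("inner near side",fit(s)); c=fo[0]
ym=cv2.inRange(hsv,(22,120,100),(35,255,255)); ym[300:]=0
ys,xs=np.nonzero(ym); print("yellow px",xs.mean(),ys.mean(),len(xs))
uv=pix(f,[[x1-ys.mean()*.0005,y1-xs.mean()*.0005,.12]])
for z in(.06,.08,.09): 
    p=ray(f,uv,z)[0]; print(z,p,np.rad2deg(np.arctan2(p[1]-c[1],p[0]-c[0])),np.hypot(*(p[:2]-c)))
# profile along centre line
az=np.arange(60,260,3)
P=c+.085*np.c_[np.cos(np.deg2rad(az)),np.sin(np.deg2rad(az))]
print([(int(a),int(g[int((x1-p[0])/.0005),int((y1-p[1])/.0005)])) for a,p in zip(az,P)])
print("bottle cap",ray(f,[(224/1.4,205/1.4)],.19),"fitting",ray(f,[(290/1.4,269/1.4)],.05))
```

```text
['PlanningError', 'finish_job', 'grab_frame', 'read_state', 'tcp_to_grasp'] 0.0188
inner (array([0.58350766, 0.07962639]), np.float64(0.07467946741816711), 72) outer (array([0.58600642, 0.0802554 ]), np.float64(0.09260284610109171), 25)
inner near side (array([0.58176982, 0.07687759]), np.float64(0.07245343434826444), 40)
inner (array([0.58346319, 0.07972087]), np.float64(0.07461507600321372), 73) outer (array([0.5862584 , 0.08004077]), np.float64(0.09243184099413834), 27)
inner near side (array([0.58150242, 0.07658512]), np.float64(0.07213563006027532), 38)
inner (array([0.5835092 , 0.07980094]), np.float64(0.07469673757073743), 74) outer (array([0.58639074, 0.07973476]), np.float64(0.09236156911104236), 31)
inner near side (array([0.58154697, 0.07681206]), np.float64(0.07237405933582376), 36)
yellow px 79.83451536643027 132.77068557919623 423
0.06 [0.64287932 0.16673271 0.06      ] 57.00396084095859 0.10372851394177891
0.08 [0.6397911  0.16451606 0.08      ] 57.79480920832434 0.10019714270658805
0.09 [0.63824699 0.16340773 0.09      ] 58.211471525492804 0.0984390005124953
[(60, 82), (63, 81), (66, 82), (69, 82), (72, 84), (75, 82), (78, 82), (81, 83), (84, 85), (87, 81), (90, 80), (93, 80), (96, 83), (99, 79), (102, 80), (105, 81), (108, 84), (111, 81), (114, 81), (117, 71), (120, 116), (123, 187), (126, 195), (129, 195), (132, 195), (135, 195), (138, 195), (141, 196), (144, 196), (147, 196), (150, 196), (153, 186), (156, 160), (159, 107), (162, 86), (165, 87), (168, 85), (171, 89), (174, 89), (177, 88), (180, 90), (183, 90), (186, 90), (189, 92), (192, 97), (195, 90), (198, 93), (201, 92), (204, 92), (207, 90), (210, 94), (213, 97), (216, 101), (219, 94), (222, 95), (225, 101), (228, 101), (231, 97), (234, 95), (237, 100), (240, 98), (243, 95), (246, 95), (249, 96), (252, 95), (255, 96), (258, 98)]
bottle cap [[0.68079513 0.35372506 0.19      ]] fitting [[0.57885358 0.25137324 0.05      ]]
```

Request:
carry_out:
  steps:
    - [[0,-2.1,4.7,0],[0,-2.1,4.7,0],[0,-2.1,4.7,0],[0,-2.1,4.7,0],[0,-2.1,4.7,0],[0,-2.1,4.7,0],[0,-2.1,4.7,0],[0,-2.1,4.7,0],[0,-2.1,4.7,0],[0,-2.1,4.7,0],[0,-2.1,4.7,0],[0,0,0,0]]
  hand: 0
  squeeze: 20

```text
time_s: 1.75
position: [0.6053, 0.1801, 0.2117]
tool_rot: [[0.0, 0.269, 0.963], [0.001, 0.963, -0.269], [-1.0, 0.001, 0.0]]
ft_force: [0.1, -0.0, 0.3]
grip_width: 0.007
```

Request:
carry_out:
  steps:
    - [[0,0,0,10.6],[0,0,0,10.6],[0,0,0,10.6],[0,0,0,10.6],[0,0,0,10.6],[0,0,0,10.6],[0,0,0,10.6],[0,0,0,10.6],[0,0,0,10.6],[0,0,0,10.6],[0,0,0,0]]

```text
time_s: 3.12
position: [0.5955, 0.1877, 0.2103]
tool_rot: [[-0.01, 0.839, -0.544], [0.003, -0.544, -0.839], [-1.0, -0.01, 0.003]]
ft_force: [-0.8, 0.2, 0.2]
grip_width: 0.002
```

Request:
carry_out:
  steps:
    - [[0,2.5,0.5,0],[0,2.4,0.5,0],[2,0,0,0],[2,0,0,0],[1.5,0,0,0],[0,0,0,0]]

```text
time_s: 3.88
position: [0.6368, 0.1468, 0.1529]
tool_rot: [[-0.007, 0.842, -0.539], [0.002, -0.539, -0.842], [-1.0, -0.008, 0.002]]
ft_force: [-0.8, -0.7, 0.2]
grip_width: 0.003
```

Run:
```python
from h import *
for n in ("scene","top"):
    f=grab_frame(n); 
    sl={"scene":(slice(100,320),slice(200,480)),"top":(slice(90,290),slice(130,400))}[n]
    cv2.imwrite(f"pics/{n}1.png",cv2.resize(f["image"][sl][:,:,::-1],None,fx=2.7,fy=2.7,interpolation=cv2.INTER_CUBIC))
```

```text
(no output)
```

View pics/scene1.png

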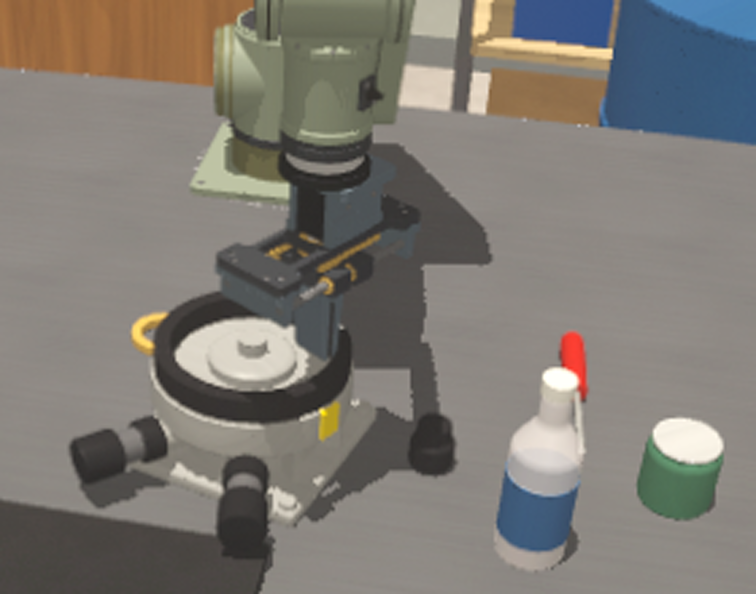

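View pics/top1.png

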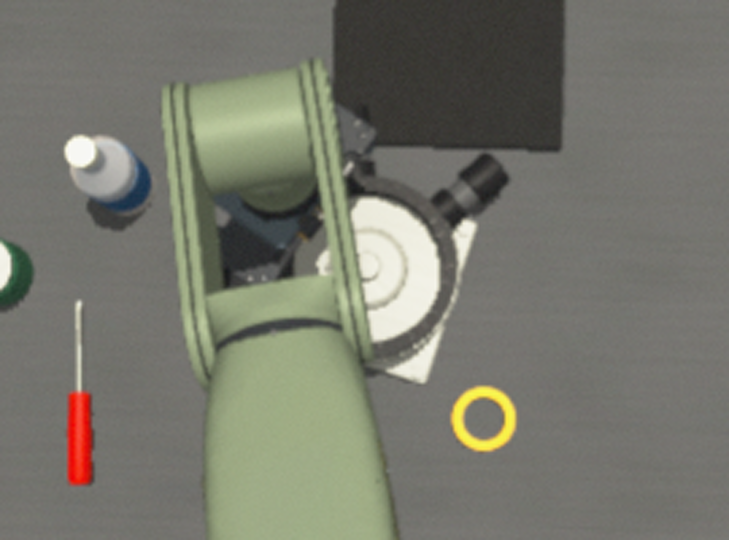

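Request:
carry_out:
  steps:
    - [[0,-0.7,-0.15,0],[1,0,0,0],[1,0,0,0],[0.3,0,0,0],[0,0,0,0],[0,0,0,0]]

```text
time_s: 4.72
position: [0.6327, 0.1535, 0.1319]
tool_rot: [[-0.001, 0.843, -0.538], [0.004, -0.538, -0.843], [-1.0, -0.003, -0.003]]
ft_force: [0.3, 1.0, -0.3]
grip_width: 0.003
```

Request:
carry_out:
  steps:
    - [[0.3,0,0.2,0],[0.3,0,0,0],[0.2,0,0,0],[0,0,0,0]]

```text
time_s: 5.22
position: [0.6318, 0.1516, 0.1237]
tool_rot: [[-0.001, 0.843, -0.538], [0.004, -0.538, -0.843], [-1.0, -0.003, -0.003]]
ft_force: [-0.9, -0.0, 0.8]
grip_width: 0.002
```

Request:
carry_out:
  steps:
    - [[0.1,0,0,0],[0.1,0,0,0],[0,0,0,0]]

```text
time_s: 5.6
position: [0.6319, 0.1516, 0.1217]
tool_rot: [[-0.0, 0.843, -0.538], [0.004, -0.538, -0.843], [-1.0, -0.002, -0.003]]
ft_force: [0.2, -0.4, -0.2]
grip_width: 0.006
```

Request:
carry_out:
  steps:
    - [[0.1,0,0,0],[0,0,0,0]]

```text
time_s: 5.85
position: [0.6319, 0.1517, 0.1207]
tool_rot: [[-0.0, 0.843, -0.538], [0.004, -0.538, -0.843], [-1.0, -0.002, -0.003]]
ft_force: [0.2, 0.4, 0.7]
grip_width: 0.003
```

Request:
carry_out:
  steps:
    - [[0.05,0,0,0],[0,0,0,0]]

```text
time_s: 6.1
position: [0.632, 0.1517, 0.1203]
tool_rot: [[0.0, 0.843, -0.538], [0.004, -0.538, -0.843], [-1.0, -0.002, -0.004]]
ft_force: [-0.5, -0.3, 1.3]
grip_width: 0.006
```

Request:
carry_out:
  steps:
    - [[0.05,0,0,0]]

```text
time_s: 6.22
position: [0.6321, 0.1517, 0.1203]
tool_rot: [[0.0, 0.843, -0.538], [0.004, -0.538, -0.843], [-1.0, -0.002, -0.004]]
ft_force: [-1.9, 0.1, 4.2]
grip_width: 0.006
```

Request:
carry_out:
  steps:
    - [[0.05,0,0,0]]

```text
time_s: 6.35
position: [0.6321, 0.1517, 0.1203]
tool_rot: [[0.001, 0.843, -0.538], [0.004, -0.538, -0.843], [-1.0, -0.002, -0.004]]
ft_force: [-1.5, -0.1, 3.9]
grip_width: 0.003
```

Request:
carry_out:
  steps:
    - [[0.05,-0.5,0.03,-4],[0.05,-0.5,0.03,-4],[0.05,-0.5,0.03,-4],[0.05,-0.5,0.03,-4]]

```text
time_s: 6.85
position: [0.6182, 0.1591, 0.1204]
tool_rot: [[0.013, 0.961, -0.276], [0.004, -0.277, -0.961], [-1.0, 0.011, -0.008]]
ft_force: [1.2, -0.2, 2.5]
grip_width: 0.006
```

Request:
carry_out:
  steps:
    - [[0.05,-0.7,-0.02,-3.5],[0.05,-0.7,0,-3.5],[0.05,-0.7,0,-3.5],[0.05,-0.7,0,-3.5]]

```text
time_s: 7.35
position: [0.5959, 0.1649, 0.1204]
tool_rot: [[0.027, 0.999, -0.027], [0.006, -0.027, -1.0], [-1.0, 0.027, -0.006]]
ft_force: [1.6, 0.1, 1.9]
grip_width: 0.008
```

Request:
carry_out:
  steps:
    - [[0.05,-0.7,0,-2.5],[0.05,-0.7,0.02,-2.5],[0.05,-0.7,0.02,-2.5],[0.05,-0.7,0.02,-2.5]]

```text
time_s: 7.85
position: [0.5737, 0.1643, 0.1205]
tool_rot: [[0.044, 0.987, 0.153], [0.009, 0.153, -0.988], [-0.999, 0.044, -0.002]]
ft_force: [1.5, 0.9, 2.5]
grip_width: 0.008
```

Request:
carry_out:
  steps:
    - [[0.04,-1.2,0.06,-6],[0.04,-1.2,0.06,-6]]

```text
time_s: 8.1
position: [0.5543, 0.1593, 0.1205]
tool_rot: [[0.054, 0.931, 0.362], [0.012, 0.361, -0.932], [-0.998, 0.055, 0.009]]
ft_force: [1.2, 0.6, 3.0]
grip_width: 0.003
```

Request:
carry_out:
  steps:
    - [[0.05,-0.8,0.04,-4],[0.05,-0.8,0.04,-4]]

```text
time_s: 8.35
position: [0.5411, 0.1527, 0.1195]
tool_rot: [[0.059, 0.869, 0.492], [0.013, 0.492, -0.87], [-0.998, 0.058, 0.017]]
ft_force: [-1.2, 0.8, -0.6]
grip_width: 0.006
```

Request:
carry_out:
  steps:
    - [[0.05,-0.6,0.03,-3],[0.05,-0.6,0.03,-3]]

```text
time_s: 8.6
position: [0.5308, 0.1458, 0.1176]
tool_rot: [[0.059, 0.81, 0.583], [0.013, 0.583, -0.812], [-0.998, 0.056, 0.024]]
ft_force: [0.7, -0.8, -0.2]
grip_width: 0.004
```

Request:
carry_out:
  steps:
    - [[0.05,-0.6,0.03,-3]]

```text
time_s: 8.72
position: [0.526, 0.142, 0.1165]
tool_rot: [[0.059, 0.777, 0.626], [0.013, 0.627, -0.779], [-0.998, 0.054, 0.027]]
ft_force: [-0.4, 0.0, 0.9]
grip_width: 0.006
```

Request:
carry_out:
  steps:
    - [[0,-0.5,0.12,-3],[0,0,0,0],[0.1,0,0,0],[0.1,0,0,0],[0,0,0,0]]

```text
time_s: 9.35
position: [0.523, 0.138, 0.1135]
tool_rot: [[0.059, 0.744, 0.666], [0.014, 0.666, -0.746], [-0.998, 0.053, 0.029]]
ft_force: [-0.2, -0.4, 0.7]
grip_width: 0.007
```

Request:
carry_out:
  steps:
    - [[0.05,0,0,0],[0.05,0,0,0]]

```text
time_s: 9.6
position: [0.5231, 0.1382, 0.1125]
tool_rot: [[0.059, 0.744, 0.666], [0.014, 0.666, -0.746], [-0.998, 0.053, 0.029]]
ft_force: [-0.1, 0.1, 3.0]
grip_width: 0.006
```

Request:
carry_out:
  steps:
    - [[0.05,0,0,0],[0.05,0,0,0]]

```text
time_s: 9.85
position: [0.5232, 0.1382, 0.1124]
tool_rot: [[0.059, 0.744, 0.666], [0.014, 0.666, -0.746], [-0.998, 0.053, 0.029]]
ft_force: [-0.9, 0.4, 5.7]
grip_width: 0.002
```

Request:
carry_out:
  steps:
    - [[0.1,0,0,0],[0.1,0,0,0]]

```text
time_s: 10.1
position: [0.5232, 0.1382, 0.1117]
tool_rot: [[0.06, 0.744, 0.666], [0.014, 0.666, -0.746], [-0.998, 0.054, 0.03]]
ft_force: [-1.8, -0.4, 5.9]
grip_width: 0.004
```

Request:
carry_out:
  steps:
    - [[0.2,0,0,0],[0.2,0,0,0],[0.2,0,0,0],[0.2,0,0,0]]

```text
time_s: 10.6
position: [0.5232, 0.1382, 0.1063]
tool_rot: [[0.061, 0.744, 0.665], [0.014, 0.666, -0.746], [-0.998, 0.055, 0.03]]
ft_force: [-2.3, -0.1, 7.7]
grip_width: 0.009
```

Request:
carry_out:
  steps:
    - [[0.2,-0.02,0,0],[0.2,0,0,0],[0.15,0,0,0],[0.15,0,0,0]]

```text
time_s: 11.1
position: [0.5238, 0.1386, 0.1028]
tool_rot: [[0.063, 0.744, 0.665], [0.016, 0.665, -0.746], [-0.998, 0.058, 0.031]]
ft_force: [-7.0, 6.3, 69.4]
grip_width: 0.006
```

Request:
carry_out:
  steps:
    - [[0,0,0,0],[-0.1,0,0,0]]

```text
time_s: 11.35
position: [0.5251, 0.1389, 0.105]
tool_rot: [[0.067, 0.744, 0.665], [0.016, 0.665, -0.746], [-0.998, 0.061, 0.032]]
ft_force: [-0.3, 0.5, 0.2]
grip_width: 0.006
```

Request:
carry_out:
  steps:
    - [[-0.5,0,0,0],[-1,0,0,0],[-1.5,0,0,0],[-3,0,0,0],[-4,0,0,0],[-4,0,0,0],[0,0,0,0]]

```text
time_s: 12.22
position: [0.515, 0.1364, 0.2525]
tool_rot: [[0.068, 0.744, 0.665], [0.017, 0.665, -0.746], [-0.998, 0.062, 0.033]]
ft_force: [0.4, -0.3, -0.9]
grip_width: 0.006
```

Run:
```python
from h import *
s=read_state(); print(s["time_s"],s["position"],s["ft_force"])
for n in ("scene","top"):
    f=grab_frame(n); 
    sl={"scene":(slice(190,310),slice(220,370)),"top":(slice(90,290),slice(130,400))}[n]
    im=f["image"][sl][:,:,::-1]
    cv2.imwrite(f"pics/{n}2_raw.png",f["image"][:,:,::-1])
    if n=="scene": im=np.hstack([cv2.imread("pics/scene0_raw.png")[sl],im])
    cv2.imwrite(f"pics/{n}2.png",cv2.resize(im,None,fx=2.6,fy=2.6,interpolation=cv2.INTER_CUBIC))
```

```text
12.225 [0.51495749 0.13640999 0.25252149] [ 0.41361309 -0.30829356 -0.85654623]
```

View pics/scene2.png

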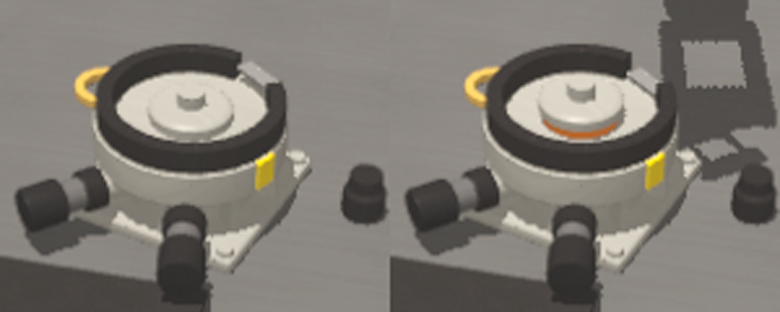

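View pics/top2.png

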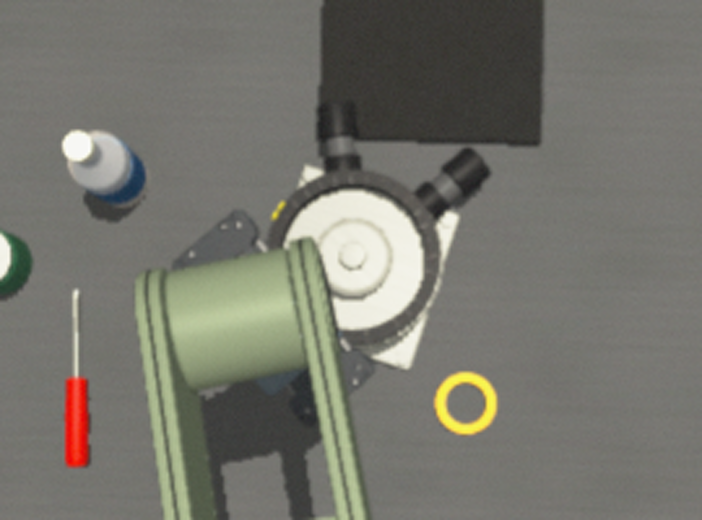

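Run:
```python
from h import *
a=cv2.imread("pics/scene0_raw.png",0).astype(np.float32); b=cv2.imread("pics/scene2_raw.png",0).astype(np.float32)
f=grab_frame("scene")
p=pix(f,[[.5862,.08,.125],[.5862,.08,.137]]); print(p, p[1]-p[0])
u,v=p[0].astype(int)
for (y0,y1,x0,x1) in((v-5,v+6,u-8,u+9),(v-6,v+13,u-18,u+19)):
    k=8
    A=cv2.resize(a[y0:y1,x0:x1],None,fx=k,fy=k,interpolation=cv2.INTER_CUBIC)
    B=cv2.resize(b[y0-10:y1+6,x0-5:x1+5],None,fx=k,fy=k,interpolation=cv2.INTER_CUBIC)
    r=cv2.matchTemplate(B,A,cv2.TM_CCOEFF_NORMED); _,m,_,l=cv2.minMaxLoc(r); print(m,l[0]/k-5,l[1]/k-10)
# bystanders: difference away from arm
d=np.abs(a-b); d[:,:]=cv2.GaussianBlur(d,(5,5),0); 
for n,(x,y) in dict(driver=(155,310),wrench=(230,290),seal=(357,312),fit=(504,370),bottle=(560,385),tin=(632,383),screw=(577,330)).items():
    x,y=int(x/1.4),int(y/1.4); print(n,d[y-18:y+18,x-15:x+15].max().round(1))
```

```text
[[293.28942257 223.124818  ]
 [293.38404306 219.17853592]] [ 0.09462049 -3.94628209]
0.7013811469078064 0.0 -0.875
0.8618465065956116 -0.125 -0.5
driver 2.5
wrench 2.6
seal 2.6
fit 59.3
bottle 2.7
tin 2.5
screw 2.6
```

Run:
```python
from h import *
a=cv2.imread("pics/scene0_raw.png"); b=cv2.imread("pics/scene2_raw.png")
A=a[208:255,262:325];B=b[208:255,262:325]
cv2.imwrite("pics/cap_cmp.png",cv2.resize(np.hstack([A,B]),None,fx=6,fy=6,interpolation=cv2.INTER_NEAREST))
af=a[:,:,1].astype(np.float32); bf=b[:,:,1].astype(np.float32)
for (y0,y1,x0,x1) in((221,234,284,303),(219,238,282,305),(222,244,274,312)):
    k=8
    A=cv2.resize(af[y0:y1,x0:x1],None,fx=k,fy=k,interpolation=cv2.INTER_CUBIC)
    B=cv2.resize(bf[y0-9:y1+4,x0-4:x1+4],None,fx=k,fy=k,interpolation=cv2.INTER_CUBIC)
    r=cv2.matchTemplate(B,A,cv2.TM_CCOEFF_NORMED); _,m,_,l=cv2.minMaxLoc(r); print(m,l[0]/k-4,l[1]/k-9)
```

```text
0.8503358364105225 0.0 -2.625
0.42834147810935974 0.0 -1.5
0.6770461201667786 0.125 -0.5
```

View pics/cap_cmp.png

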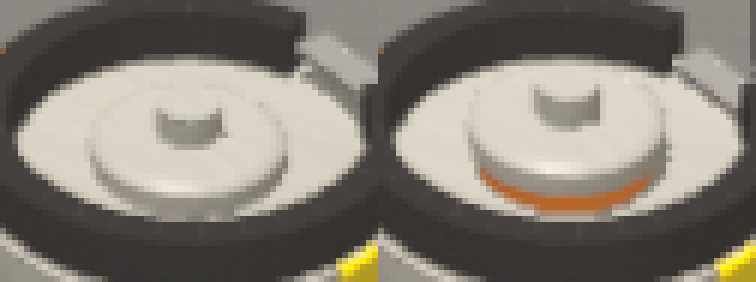

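Run:
```python
from h import *
fr=[np.mean([grab_frame("scene")["image"].astype(float) for _ in range(3)],0)]
a=cv2.imread("pics/scene0_raw.png")[:,:,::-1].astype(float); b=fr[0]
for n,i,dy in(("before",a,0),("after",b,0)):
    g=i[:,:,1]
    print(n); print(g[214:246,288:300:2].astype(int).tolist().__repr__().replace("], ","],\n") if 0 else "")
    # column-wise mean profile through knob side and cap rim
    print("knob cols", g[214:246,289:298].mean(1).astype(int).tolist())
    print("left rim col", g[214:246,279:283].mean(1).astype(int).tolist())
```

```text
before

knob cols [54, 54, 54, 99, 177, 212, 212, 211, 209, 212, 212, 212, 208, 185, 139, 138, 137, 145, 179, 211, 211, 211, 211, 212, 219, 223, 191, 140, 138, 139, 139, 65]
left rim col [51, 51, 51, 51, 73, 151, 209, 214, 213, 212, 212, 210, 211, 211, 212, 212, 212, 211, 210, 210, 209, 206, 195, 170, 152, 155, 175, 197, 185, 87, 65, 65]
after

knob cols [53, 53, 53, 97, 176, 214, 214, 214, 213, 205, 172, 141, 140, 140, 155, 192, 213, 213, 213, 213, 216, 226, 224, 176, 143, 138, 127, 101, 103, 136, 167, 66]
left rim col [51, 51, 51, 51, 74, 153, 211, 213, 213, 214, 213, 214, 214, 214, 213, 212, 212, 211, 205, 187, 163, 142, 131, 121, 126, 151, 187, 210, 187, 88, 66, 66]
```

Run:
```python
from h import *
F=[grab_frame("scene") for _ in range(3)]
f=F[0]; b=np.mean([q["image"].astype(float) for q in F],0)
c=np.array([.5862,.08]); d=f["T"][:2,3]-c; d/=np.linalg.norm(d)
P=[[*(c+.077*d),.12],[*(c+.093*d),.12],[*(c+.093*d),.094],[*(c-.077*d),.12],[*(c-.077*d),.094],[*c,.125],[*c,.137]]
print(pix(f,P).round(2).tolist())
print([int(x) for x in b[200:290,290:296,1].mean(1)])
a=cv2.imread("pics/scene0_raw.png")[:,:,::-1].astype(float)
# tab: columns
for x in range(312,328,3): print(x,[int(v) for v in a[205:240,x,1]],[int(v) for v in b[205:240,x,1]],sep="\n")
```

```text
[[292.81, 242.79], [292.72, 246.79], [292.5, 255.42], [293.64, 208.48], [293.45, 216.62], [293.29, 223.12], [293.38, 219.18]]
[140, 140, 139, 139, 140, 139, 129, 65, 65, 65, 55, 53, 53, 53, 53, 53, 53, 101, 180, 214, 213, 214, 214, 210, 184, 144, 143, 141, 148, 182, 213, 212, 213, 213, 216, 229, 230, 181, 144, 139, 129, 101, 103, 136, 168, 66, 66, 64, 60, 53, 53, 53, 53, 53, 52, 53, 104, 174, 189, 145, 144, 142, 142, 141, 141, 141, 140, 135, 113, 73, 62, 62, 61, 61, 59, 77, 108, 123, 125, 116, 89, 65, 60, 60, 60, 60, 60, 59, 59, 59]
312
[136, 137, 135, 136, 127, 75, 67, 67, 66, 106, 164, 148, 92, 134, 191, 155, 175, 212, 213, 213, 213, 212, 212, 212, 212, 211, 209, 210, 210, 211, 210, 210, 210, 210, 209]
[138, 138, 137, 138, 128, 74, 67, 67, 66, 66, 66, 76, 132, 177, 146, 136, 175, 214, 215, 215, 215, 214, 214, 214, 214, 213, 211, 212, 212, 213, 213, 212, 212, 212, 211]
315
[137, 137, 137, 136, 137, 137, 136, 138, 146, 171, 174, 174, 174, 163, 112, 119, 127, 133, 174, 213, 213, 214, 212, 212, 212, 212, 210, 209, 209, 209, 210, 210, 210, 201, 153]
[138, 138, 138, 138, 138, 138, 137, 1
[... 748 characters left out ...]
176, 175, 176, 175, 164, 114, 124, 160, 189, 195, 213, 213, 202, 153, 102, 67, 64, 64, 64]
324
[137, 138, 140, 138, 136, 136, 137, 136, 137, 135, 136, 136, 137, 141, 157, 173, 160, 65, 64, 64, 63, 63, 64, 65, 66, 64, 65, 66, 64, 65, 66, 67, 65, 63, 57]
[77, 79, 83, 91, 81, 93, 94, 94, 94, 93, 94, 94, 94, 107, 130, 107, 126, 63, 64, 62, 62, 62, 62, 63, 65, 62, 63, 65, 65, 64, 65, 66, 64, 62, 55]
327
[137, 137, 138, 139, 137, 137, 136, 137, 136, 135, 135, 136, 135, 136, 136, 133, 112, 65, 65, 65, 65, 65, 65, 65, 65, 66, 64, 64, 65, 65, 62, 54, 51, 50, 50]
[78, 79, 79, 78, 78, 77, 78, 78, 78, 78, 78, 78, 77, 78, 77, 76, 69, 64, 64, 64, 64, 64, 64, 64, 64, 63, 63, 64, 64, 64, 61, 52, 50, 48, 48]
```

Request:
carry_out:
  steps:
    - [[3,0,0,0],[3,0,0,0],[3,0,0,0],[2,0,0,0],[1,0,0,0],[0,0,0,0]]

```text
time_s: 13.42
position: [0.5205, 0.1378, 0.1227]
tool_rot: [[0.057, 0.745, 0.665], [0.014, 0.665, -0.746], [-0.998, 0.052, 0.027]]
ft_force: [0.7, -0.2, 0.0]
grip_width: 0.008
```

Request:
carry_out:
  steps:
    - [[0.4,0,0.2,0],[0.4,0,0,0],[0.4,0,0,0],[0.3,0,0,0],[0,0,0,0]]

```text
time_s: 14.05
position: [0.5243, 0.1367, 0.1091]
tool_rot: [[0.061, 0.744, 0.665], [0.015, 0.665, -0.746], [-0.998, 0.056, 0.029]]
ft_force: [-0.1, -0.5, 0.7]
grip_width: 0.006
```

Request:
carry_out:
  steps:
    - [[0.1,0,0,0],[0.1,0,0,0]]

```text
time_s: 14.3
position: [0.5246, 0.1368, 0.1073]
tool_rot: [[0.062, 0.744, 0.665], [0.015, 0.665, -0.746], [-0.998, 0.056, 0.03]]
ft_force: [0.3, -0.7, 0.3]
grip_width: 0.001
```

Request:
carry_out:
  steps:
    - [[0.1,0,0,0],[0.1,0,0,0],[0.1,0,0,0]]

```text
time_s: 14.68
position: [0.5248, 0.1369, 0.1042]
tool_rot: [[0.062, 0.744, 0.665], [0.015, 0.665, -0.746], [-0.998, 0.056, 0.03]]
ft_force: [-0.9, 0.1, 0.8]
grip_width: 0.004
```

Request:
carry_out:
  steps:
    - [[0.05,0,0,0],[0.05,0,0,0]]

```text
time_s: 14.92
position: [0.5249, 0.1369, 0.1039]
tool_rot: [[0.062, 0.744, 0.665], [0.015, 0.665, -0.746], [-0.998, 0.057, 0.03]]
ft_force: [-1.5, -0.6, 5.7]
grip_width: 0.007
```

Request:
carry_out:
  steps:
    - [[0.05,0,0,0]]

```text
time_s: 15.05
position: [0.5249, 0.1369, 0.104]
tool_rot: [[0.062, 0.744, 0.665], [0.015, 0.665, -0.746], [-0.998, 0.057, 0.03]]
ft_force: [-1.9, 0.5, 5.4]
grip_width: 0.006
```

Request:
carry_out:
  steps:
    - [[0.05,0,0,0]]

```text
time_s: 15.18
position: [0.5249, 0.1369, 0.104]
tool_rot: [[0.063, 0.744, 0.665], [0.015, 0.665, -0.746], [-0.998, 0.057, 0.03]]
ft_force: [-1.9, -0.3, 4.3]
grip_width: 0.007
```

Request:
carry_out:
  steps:
    - [[0.1,0,0,0]]

```text
time_s: 15.3
position: [0.5249, 0.137, 0.1036]
tool_rot: [[0.063, 0.744, 0.665], [0.016, 0.665, -0.746], [-0.998, 0.057, 0.03]]
ft_force: [-2.9, -0.3, 6.0]
grip_width: 0.009
```

Request:
carry_out:
  steps:
    - [[0.1,0,0,0]]

```text
time_s: 15.42
position: [0.5249, 0.1369, 0.1033]
tool_rot: [[0.063, 0.744, 0.665], [0.016, 0.665, -0.746], [-0.998, 0.057, 0.03]]
ft_force: [-1.8, -1.4, 6.2]
grip_width: 0.007
```

Request:
carry_out:
  steps:
    - [[0.15,0,0,0]]

```text
time_s: 15.55
position: [0.5249, 0.1369, 0.1025]
tool_rot: [[0.063, 0.744, 0.665], [0.016, 0.665, -0.746], [-0.998, 0.058, 0.031]]
ft_force: [-2.6, -0.8, 6.9]
grip_width: 0.005
```

Request:
carry_out:
  steps:
    - [[0.1,0,0,0]]

```text
time_s: 15.68
position: [0.5271, 0.1375, 0.1041]
tool_rot: [[0.069, 0.744, 0.665], [0.017, 0.665, -0.746], [-0.997, 0.063, 0.033]]
ft_force: [5.6, -1.0, 4.0]
grip_width: 0.003
```

Request:
carry_out:
  steps:
    - [[0.1,0,0,0]]

```text
time_s: 15.8
position: [0.5279, 0.1376, 0.1038]
tool_rot: [[0.071, 0.744, 0.665], [0.017, 0.665, -0.746], [-0.997, 0.065, 0.035]]
ft_force: [-0.6, 0.4, 0.6]
grip_width: 0.001
```

Request:
carry_out:
  steps:
    - [[0.1,0,0,0]]

```text
time_s: 15.92
position: [0.528, 0.1377, 0.1032]
tool_rot: [[0.072, 0.744, 0.665], [0.018, 0.665, -0.746], [-0.997, 0.065, 0.035]]
ft_force: [-2.1, -0.4, 6.6]
grip_width: 0.008
```

```bash
cat > capm.py <<'E'
from h import *
F=[grab_frame("scene") for _ in range(3)]
b=np.mean([q["image"].astype(float) for q in F],0)[:,:,1]; a=cv2.imread("pics/scene0_raw.png")[:,:,1].astype(float); o=cv2.imread("pics/scene2_raw.png")[:,:,1].astype(float)
s=read_state(); print(s["time_s"],s["position"].round(4),s["ft_force"].round(1))
for n,i in (("start",a),("press1",o),("now",b)):
    print(n,[int(v) for v in i[220:246,289:298].mean(1)])
cv2.imwrite(f"pics/sc_{s['time_s']:.2f}.png",cv2.resize(F[0]["image"][190:290,230:370,::-1],None,fx=5,fy=5,interpolation=cv2.INTER_CUBIC))
E
python3 capm.py; ls pics
```

```text
16.075 [0.528  0.1377 0.1032] [-2.  -0.3  6.3]
start [212, 211, 209, 212, 212, 212, 208, 185, 139, 138, 137, 145, 179, 211, 211, 211, 211, 212, 219, 223, 191, 140, 138, 139, 139, 65]
press1 [214, 214, 213, 205, 172, 141, 140, 140, 154, 192, 213, 213, 213, 213, 216, 226, 224, 176, 143, 138, 127, 101, 103, 136, 167, 66]
now [213, 213, 211, 196, 151, 140, 138, 140, 166, 206, 212, 212, 212, 212, 216, 225, 210, 152, 140, 133, 115, 100, 102, 135, 166, 65]
cap_cmp.png
plan_scene.png
plan_top.png
sc_16.07.png
scene0.png
scene0_raw.png
scene1.png
scene2.png
scene2_raw.png
top0.png
top0_raw.png
top1.png
top2.png
top2_raw.png
```

Request:
carry_out:
  steps:
    - [[0.08,0,0,0]]

```text
time_s: 16.2
position: [0.528, 0.1377, 0.1028]
tool_rot: [[0.072, 0.744, 0.665], [0.018, 0.665, -0.746], [-0.997, 0.065, 0.035]]
ft_force: [-2.0, -0.6, 6.7]
grip_width: 0.008
```

Request:
carry_out:
  steps:
    - [[0.08,0,0,0]]

```text
time_s: 16.32
position: [0.528, 0.1377, 0.1025]
tool_rot: [[0.072, 0.744, 0.665], [0.018, 0.665, -0.746], [-0.997, 0.065, 0.035]]
ft_force: [-2.6, -0.7, 8.7]
grip_width: 0.005
```

```bash
python3 capm.py
```

```text
16.475 [0.528  0.1377 0.1025] [-2.3 -0.5  8.7]
start [212, 211, 209, 212, 212, 212, 208, 185, 139, 138, 137, 145, 179, 211, 211, 211, 211, 212, 219, 223, 191, 140, 138, 139, 139, 65]
press1 [214, 214, 213, 205, 172, 141, 140, 140, 154, 192, 213, 213, 213, 213, 216, 226, 224, 176, 143, 138, 127, 101, 103, 136, 167, 66]
now [213, 213, 210, 189, 144, 139, 138, 142, 174, 213, 212, 212, 212, 213, 219, 224, 196, 142, 139, 130, 108, 100, 102, 135, 166, 64]
```

View pics/sc_16.07.png

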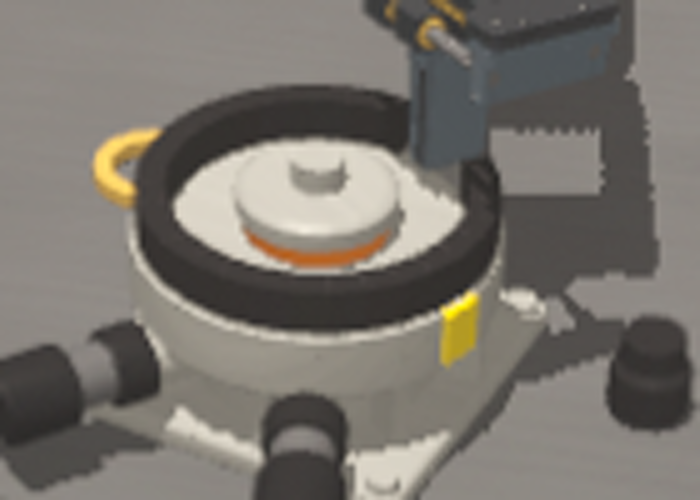

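Request:
carry_out:
  steps:
    - [[0.06,0,0,0]]

```text
time_s: 16.6
position: [0.528, 0.1377, 0.1025]
tool_rot: [[0.072, 0.744, 0.665], [0.018, 0.665, -0.746], [-0.997, 0.065, 0.035]]
ft_force: [-2.1, -0.5, 8.0]
grip_width: 0.006
```

Request:
carry_out:
  steps:
    - [[0.08,0,0,0]]

```text
time_s: 16.73
position: [0.528, 0.1377, 0.1025]
tool_rot: [[0.072, 0.744, 0.665], [0.018, 0.665, -0.746], [-0.997, 0.066, 0.035]]
ft_force: [-3.7, -0.5, 9.9]
grip_width: 0.006
```

```bash
python3 capm.py
```

```text
16.875 [0.528  0.1377 0.1025] [-2.4 -0.1  9.2]
start [212, 211, 209, 212, 212, 212, 208, 185, 139, 138, 137, 145, 179, 211, 211, 211, 211, 212, 219, 223, 191, 140, 138, 139, 139, 65]
press1 [214, 214, 213, 205, 172, 141, 140, 140, 154, 192, 213, 213, 213, 213, 216, 226, 224, 176, 143, 138, 127, 101, 103, 136, 167, 66]
now [213, 213, 210, 189, 144, 139, 138, 142, 174, 213, 212, 212, 212, 213, 220, 224, 196, 142, 139, 130, 107, 100, 102, 135, 166, 65]
```

Request:
carry_out:
  steps:
    - [[0.15,0,0,0]]

```text
time_s: 17.0
position: [0.528, 0.1377, 0.1023]
tool_rot: [[0.072, 0.744, 0.664], [0.018, 0.665, -0.746], [-0.997, 0.066, 0.035]]
ft_force: [-4.5, -1.6, 16.7]
grip_width: 0.005
```

```bash
python3 capm.py
```

```text
17.15 [0.528  0.1377 0.1024] [-3.2 -1.  13. ]
start [212, 211, 209, 212, 212, 212, 208, 185, 139, 138, 137, 145, 179, 211, 211, 211, 211, 212, 219, 223, 191, 140, 138, 139, 139, 65]
press1 [214, 214, 213, 205, 172, 141, 140, 140, 154, 192, 213, 213, 213, 213, 216, 226, 224, 176, 143, 138, 127, 101, 103, 136, 167, 66]
now [213, 213, 210, 189, 144, 139, 138, 142, 174, 213, 212, 212, 212, 212, 220, 224, 195, 142, 139, 130, 107, 100, 102, 135, 166, 64]
```

At the end stop: 13–17 N gives no further travel, and the cap has stopped moving in the image. Next I draw the fingers clear.

Request:
carry_out:
  steps:
    - [[-0.2,0,0,0],[-0.5,0,0,0],[-1,0,0,0],[-1.5,0,0,0],[-3,0,0,0],[-4,0,0,0],[-4,0,0,0],[0,0,0,0],[0,0,0,0]]

```text
time_s: 18.27
position: [0.5166, 0.1349, 0.2514]
tool_rot: [[0.073, 0.744, 0.664], [0.018, 0.665, -0.746], [-0.997, 0.066, 0.035]]
ft_force: [0.0, 0.0, 0.7]
grip_width: 0.004
```

```bash
python3 capm.py
python3 - <<'E'
from h import *
f=grab_frame("scene"); g=grab_frame("top")
for n,i in(("scene",f),("top",g)):
    cv2.imwrite(f"pics/{n}3.png",cv2.resize(i["image"][:,:,::-1],(784,588)))
    a=cv2.imread(f"pics/{n}0_raw.png").astype(int); d=np.abs(a-i["image"][:,:,::-1].astype(int)).max(2)
    cv2.imwrite(f"pics/diff_{n}.png",np.clip(d*3,0,255).astype(np.uint8))
E
```

```text
18.425 [0.5166 0.1349 0.2505] [ 0.7  0.8 -0.5]
start [212, 211, 209, 212, 212, 212, 208, 185, 139, 138, 137, 145, 179, 211, 211, 211, 211, 212, 219, 223, 191, 140, 138, 139, 139, 65]
press1 [214, 214, 213, 205, 172, 141, 140, 140, 154, 192, 213, 213, 213, 213, 216, 226, 224, 176, 143, 138, 127, 101, 103, 136, 167, 66]
now [214, 214, 211, 190, 146, 140, 139, 143, 175, 214, 213, 213, 213, 214, 220, 225, 198, 144, 140, 131, 109, 101, 103, 136, 167, 66]
```

View pics/scene3.png

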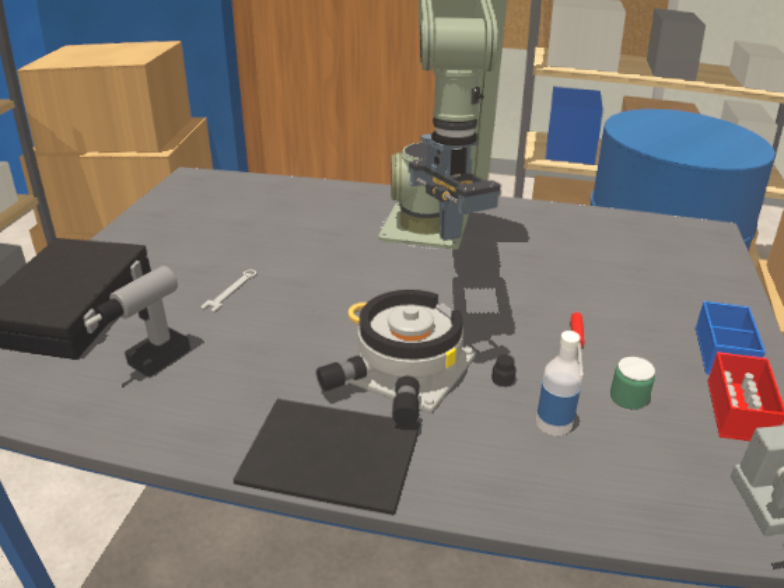

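View pics/diff_scene.png

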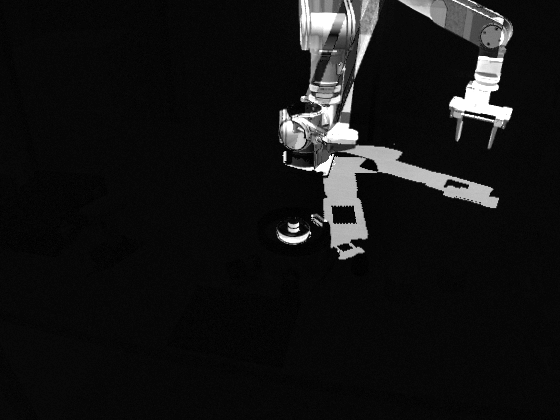

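The difference image shows only the arm, its shadow, the cap (about (293,230)) and the tab (about (318,220)) have changed. No bystander has moved, and the cap stays fully up with the fingers clear, so I'm handing in.

```bash
python3 -c "
from rig import *
print(finish_job())"
```

```text
the job is handed in; nothing more can be done
None
```

The cap is unlocked: the release tab is down at its end stop, the cap is fully up, and the fingers are clear. I handed the job in at about 18.5 s.

**What I did:** With the gripper closed, I set the fingertips on the ring above the yellow mark. I then swept counter-clockwise in light contact (about 2–4 N) until they dropped into the notch, about 1.4 rad from the mark, and pressed the tab.

**Two presses were needed:** The first press stopped with a brief 69 N on the wrist. That is under the 120 N limit, but far more than the tab should need. After I drew clear, the image suggested the cap had risen only about 10 mm. I went back and felt the tab about 1.5 mm short of full travel, so I pressed it again in small steps. The fingers hopped 2–3 mm once during this, when they hit something. I did not find out for certain what caused the first stop or the hop.

**Last checks:**
- **End stop:** the tab stayed put under 13–17 N.
- **Cap:** it had risen 3.9 px in the scene image, against 3.95 px predicted for 12 mm, and it stayed there after I drew clear.
- **Fingers:** they were about 25 cm above the bench, with no force beyond noise.
- **Bench:** the before/after scene image changed only at the arm, its shadow, the cap and the tab, so no bystander moved.

**Tilt:** the tool drifted about 4° from vertical during the sweep and presses, and I did not correct it.

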